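Stand the knocked-over finish bottle and tin back up in their lane

ROBOT

A 7-joint arm with a two-finger parallel gripper is mounted at the origin on the work surface. World frame = base frame: x ahead of the robot, y to its left, z up, the work surface at z = 0. Lengths are in m, angles in rad, forces in N, time in s.
With the tool pointing down it reaches from about 0.4 to 0.875 m from the base axis. Payload 19.3 kg.
Tool frame: the origin (TCP) lies midway between the tips of the shut fingers; the grasp point (between the pads) lies 19 mm behind it; z points along the fingers, y is the line along which they close (so a half turn about z gives the same grasp; the last joint's range is limited). The gripper opens to 85 mm and grips with 20 to 120 N. Pads are 22 mm wide; open, the fingers measure 114 mm over their backs; the gripper's body (76 mm by 85 mm) begins 54 mm behind the grasp point. The pads swing forward as they close: fully open they stand 13 mm farther back than shut.
Start: joints at [-1.178, 0.521, -0.036, 1.599, 0.021, 1.021, -0.113], TCP at [0.279, 0.559, 0.231] pointing down, gripper open.
Joint ranges: [-2.91, 2.91], [-0.3, 2.13], [-1.5, 1.42], [0.17, 2.43], [-1.26, 4.41], [0.16, 1.93], [-2.52, 2.52]. Speed limits (rad/s): [1.89, 1.89, 2.39, 2.39, 3.01, 3.01, 3.01].

INTERFACE

Orientations are given as a rotation vector (axis times angle).
In Python, from station import robot, imaging gives the robot as it stands. The module is installed in compiled form; this text tells all that it offers.
- The arm moves only by the tool play_rows, never from a script. Its argument "motion" is text: rows parted by semicolons, each of 7 numbers parted by spaces: the shift along the world's x, y, z in m, then the turn, a rotation vector about the world's x, y, z in rad, then the closure, from 0 (fully open) to 1 (shut). In form: x y z ax ay az grip; .... A call has 1 to 12 rows; each row is the pose to reach, as a shift and turn from the pose commanded when the call began; what a row does not reach only later rows make up. A row lasts 1/8 s, in which the tool goes at most 62.5 mm and 10.7 degrees, less where a joint would pass 70% of its speed; a pose out of reach is approached as far as the arm can. A call with a gripper value outside its range is refused whole. The fingers move at their own pace and stop on an object; "squeeze" is the grip in N (left out, the last holds). Time passes only in rows, so rows that repeat a pose let the fingers close. It gives the time, the measured TCP pose, the force, the opening and the grip force at its end, in the units of the state.
- robot.get_obs(): the state, without advancing time (a new reading comes with each control period).
- imaging.get_image(name): name is "scene" or "top" or "wrist"; returns (picture, depth): 384x512x3 uint8, blue, green, red; 384x512 float32, m along the optical axis (not along the pixel's ray), 0 where there is no reading.
- imaging.camera_info(name): a dict with "camera_matrix" (3x3 intrinsics, pixels), "k1" (the pictures are not rectified: a ray, as slopes to the right and down, at radius r is drawn at 1 + k1 r^2 times it, then the intrinsics apply), "view" (4x4, takes a point from world to camera coordinates); the wrist camera has in their place "mount" (4x4, takes a point from camera to tool coordinates, whose origin is the TCP and whose axes are the flange's). Camera axes: x right, y up, looking along -z (the intrinsics and any distortion apply to the point x, -y, -z); pixel columns grow to the right and rows downward; lengths in m; the calibration is good to about 2 mm. A picture is of the moment at which its call begins: read the wrist's pose just before it. camera_info takes no time and is no camera call.
- robot.hand_in(): hands the job in; it is judged then, once.
The state is a dict: "t": time; "joints": joint angles; "qd": joint speeds; "tau": joint torques, N m; "ee_pos": TCP position; "eef_rot": TCP orientation; "wrist_force": force on the tool from outside, world axes, zero at the start; "wrist_torque": the same for the moment, N m; "finger_gap": finger opening in m; "grasp_force": force on a finger pad.
Only numpy, scipy, OpenCV 4.12 (cv2) and the standard library are available. Lean on these libraries where they do the work, as an engineer would, in place of code of your own. Each camera call takes 0.05 s, during which the arm holds its last target. There are 200 camera calls.

TASK

On the workshop bench a round bottle and a flat oblong tin have been knocked over in front of the wooden lane. Stand both back upright in the lane, caps up and one in each of the two free gaps between the three containers still standing there; set them down rather than dropping them. Leave the standing containers and the tools lying on the bench where they are.

Things in the scene. Friction and masses are not known exactly. Their poses are not given: they have to be found in the camera images.
- lane: Wooden trough fixed to the bench, 470 mm long (y) x 100 wide (x), origin at the centre of its underside, z up. Floor top at 12 mm; inside 76 x 450 mm. Lips 12 mm thick: front (-x, robot side) 12, back 30, end stops 25 mm above the floor. Three containers stand in it, near each end and the middle, in any order, leaving two free gaps 115 to 160 mm long.
- bottle: Round white plastic bottle with a paper label, loose, lying on its side on the bench at the start. Origin at the centre of its base, z axis along the bottle towards the cap. Body diameter 48 mm up to 94 mm from the base, then a shoulder to 105 mm, then a black cap of diameter 26 mm up to 130 mm. About 0.22 kg.
- tin: Oblong bare metal tin with a paper label, loose, lying on its broad face on the bench at the start. Origin at the centre of its base, z axis along the tin towards the cap. 36 mm (its x axis, vertical while it lies) by 50 mm (its y axis) by 110 mm tall, then a black cap of diameter 24 mm from 110 to 128 mm. About 0.25 kg.
- jar: Squat amber glass jar with a metal lid, diameter 52 mm, 65 mm tall, loose, standing in the lane; origin at the centre of its base, z up.
- can: Round metal can with a paper label, diameter 52 mm, 76.5 mm tall, loose, standing in the lane; origin at the centre of its base, z up.
- carton: Cardboard carton of 50 x 50 x 71 mm, loose, standing in the lane; origin at the centre of its base, z up.
- sander: Cork sanding block of 40 (x) x 65 (y) x 22 mm high, loose, on the bench in front of the lane; origin at the centre of its underside. To be left alone.
- chisel: Wood chisel lying on the bench: wooden handle 85 mm long and 17 mm square on the -x side of the origin, blade 70 mm long and 16 mm wide on the +x side; origin on the bench where blade meets handle, z up. To be left alone.
- mallet: Wooden mallet lying on the bench to the left: head 60 (x) x 110 (y) x 60 mm high centred 130 mm to +x of its origin, handle 22 mm thick from -120 mm to the head, 19 to 41 mm above the bench. To be left alone.
- plank: Short bark-covered board lying on the bench to the right, 300 (x) x 120 (y) x 30 mm high; origin at the centre of its underside. To be left alone.
Not all that is in view belongs to the job. What is shaped like the tin but purple, turquoise or yellow is not meant.

How it is judged:
At the end, for the whole second after the job is handed in: Bottle and tin both stand on the lane floor between its lips, caps up (within 0.12 rad of vertical), at rest, one in the gap left of the middle container and one in the gap right of it (at least 20 mm either side of the lane's middle); the three standing containers still upright (angle between each of bottle, tin, jar, can, carton's own z axis and vertical below 0.12 rad and z of bottle in the frame of lane between 0.006 and 0.018 m and x of bottle in the frame of lane between -0.035 and 0.035 m and y of bottle in the frame of lane between -0.21 and 0.21 m and linear speed of each of bottle, tin below 0.02 m/s and angular speed of each of bottle, tin below 0.2 rad/s and z of tin in the frame of lane between 0.006 and 0.018 m and x of tin in the frame of lane between -0.035 and 0.035 m and y of tin in the frame of lane between -0.21 and 0.21 m and ((y of bottle in the frame of lane above 0.02 m and y of tin in the frame of lane below -0.02 m) or (y of bottle in the frame of lane below -0.02 m and y of tin in the frame of lane above 0.02 m))); the robot touches nothing.
It fails at once if a container standing in the lane was tipped or shifted by more than 25 mm (distance of any of jar, can, carton from where it was at the start of the episode above 0.025 m or angle between any of jar, can, carton's own z axis and vertical above 0.35 rad).
It fails at once if a tool or board on the bench was moved by more than 25 mm (distance of any of sander, chisel, mallet, plank from where it was at the start of the episode above 0.025 m).
It fails at once if the bottle or tin was dropped (moving faster than 0.6 m/s with no finger on it) ((linear speed of bottle above 0.6 m/s and contact force between the fingers and bottle below 0.2 N) or (linear speed of tin above 0.6 m/s and contact force between the fingers and tin below 0.2 N)).
It also fails if it takes over 67 s, if anything falls off the work surface, if the arm or the gripper's body presses on something with over 40 N, if the wrist force passes 120 N, or if a joint passes its speed limit or range.

## Working session

There is one attempt and no reset: what is moved stays moved. The work goes in short steps, Python scripts to look and compute and a tool call to move; the robot and the scene stay as the last step left them, time stands still between calls to the robot, and variables do not carry over. Pictures are saved under pics/ and viewed, at most 10 in all, crops included, and the job is handed in when it is done.

Besides the shell and the picture viewer there is one more tool, called after "Call:" as name(argument=value, ...) on one line, values as JSON. play_rows: Moves the arm, as the interface text tells. Its arguments: {"type":"object","properties":{"motion":{"type":"string"},"squeeze":{"type":"number"}},"required":["motion"]}

```bash
mkdir -p pics; cat > h.py <<'E'
import numpy as np, cv2
from scipy.spatial.transform import Rotation as R
from station import robot, imaging
def cam(name,obs=None):
    i=imaging.camera_info(name); K=np.array(i["camera_matrix"]);k1=i["k1"]
    if "view" in i: T=np.linalg.inv(np.array(i["view"]))
    else:
        T=np.eye(4);T[:3,:3]=R.from_rotvec(obs["eef_rot"]).as_matrix();T[:3,3]=obs["ee_pos"];T=T@np.array(i["mount"])
    return K,k1,T
def slopes(K,k1,uv):
    return cv2.undistortPoints(np.array(uv,float).reshape(-1,1,2),K,np.array([k1,0,0,0,0.])).reshape(-1,2)
def onplane(c,uv,z):
    K,k1,T=c; s=slopes(K,k1,uv); d=np.c_[s[:,0],-s[:,1],-np.ones(len(s))]@T[:3,:3].T
    return T[:3,3]+d*((z-T[2,3])/d[:,2])[:,None]
def cloud(c,D):
    K,k1,T=c; h,w=D.shape; v,u=np.mgrid[:h,:w]
    s=slopes(K,k1,np.c_[u.ravel(),v.ravel()])
    P=np.c_[s[:,0],-s[:,1],-np.ones(len(s))]*D.ravel()[:,None]
    P=P@T[:3,:3].T+T[:3,3]; P[D.ravel()==0]=np.nan
    return P.reshape(h,w,3)
E
python3 - <<'E'
from h import *
o=robot.get_obs(); print({k:np.round(v,3) for k,v in o.items()})
for n in("scene","top"):
    im,D=imaging.get_image(n); np.savez(n+"0.npz",im=im,D=D); c=cam(n); print(n,c[0].round(1).tolist(),c[1],c[2].round(3).tolist(),(D>0).mean())
    cv2.imwrite(f"pics/{n}0.png",im if n=="scene" else cv2.resize(im,(768,576)))
E
```

```text
{'t': np.float64(0.0), 'joints': array([-1.178,  0.522, -0.036,  1.6  ,  0.021,  1.021, -0.113]), 'qd': array([ 0.001,  0.001, -0.001, -0.001,  0.001,  0.   ,  0.001]), 'tau': array([ 1.0000e-03, -9.2710e+01,  1.9800e+00, -3.6993e+01,  1.8000e-02,
        8.0000e-03,  0.0000e+00]), 'ee_pos': array([0.279, 0.559, 0.231]), 'eef_rot': array([-7.200e-01, -3.058e+00,  2.000e-03]), 'wrist_force': array([-0.36 , -0.477,  0.359]), 'wrist_torque': array([ 0.079, -0.007,  0.013]), 'grasp_force': np.float64(0.0), 'finger_gap': np.float64(0.086)}
scene [[374.5, 0.0, 256.3], [0.0, 374.5, 190.1], [0.0, 0.0, 1.0]] -0.06969662025428602 [[0.736, -0.528, 0.424, 1.049], [0.677, 0.578, -0.456, -0.767], [-0.005, 0.623, 0.783, 1.177], [0.0, 0.0, 0.0, 1.0]] 0.9960835774739584
top [[448.8, 0.0, 265.9], [0.0, 448.8, 195.7], [0.0, 0.0, 1.0]] -0.08184218700675805 [[0.016, 0.989, -0.148, 0.203], [-1.0, 0.016, -0.002, -0.098], [0.001, 0.148, 0.989, 1.568], [0.0, 0.0, 0.0, 1.0]] 0.9959564208984375
```

View pics/top0.png

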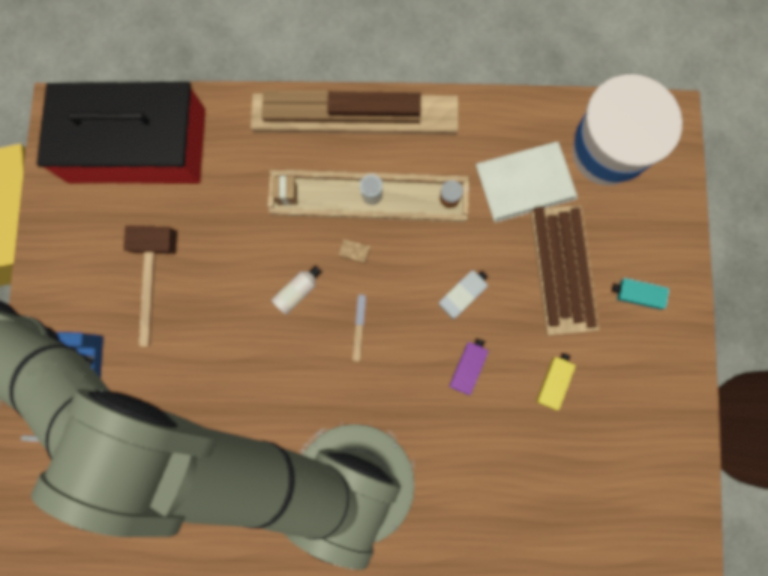

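View pics/scene0.png

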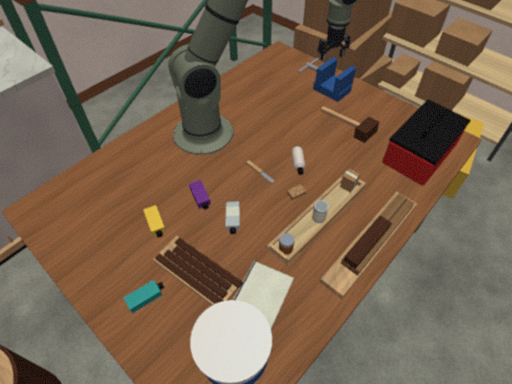

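The top view (1.5x) shows the bottle at (297,289) with its cap at (315,271). Candidates for the tin:
- Grey and white at (464,294): bare metal with a paper label, so it fits.
- Purple at (469,366), turquoise at (642,292) and yellow at (557,381): excluded by colour.

The lane runs from x=270 to 468 at y≈195, with the carton on the left, the can in the middle and the jar on the right.

```bash
python3 - <<'E'
from h import *
d=np.load("top0.npz"); im,D=d["im"],d["D"]; c=cam("top"); P=cloud(c,D); Z=P[...,2]
cv2.imwrite("pics/crop1.png",cv2.resize(im[105:275,165:425],(780,510),interpolation=cv2.INTER_CUBIC))
def pr(n,u0,v0,u1,v1,zmin,zmax=.3):
    m=np.zeros(Z.shape,bool); m[v0:v1,u0:u1]=1; m&=(Z>zmin)&(Z<zmax); p=P[m]
    r=cv2.minAreaRect((p[:,:2]*1000).astype(np.float32))
    print(n,m.sum(),"mean",p.mean(0).round(3),"zmax",np.percentile(p[:,2],95).round(3),"rect",np.round(r[0],0),np.round(r[1],0),round(r[2],1))
pr("bottle",175,170,220,215,.012); pr("tin",285,175,330,215,.012)
pr("lane",170,105,320,155,.006)
pr("carton",175,108,205,142,.065);pr("can",230,108,265,142,.065);pr("jar",285,110,318,142,.055)
pr("sander",222,155,250,178,.01)
pr("plank",350,130,405,225,.015);pr("chisel",230,190,250,245,.006)
print(onplane(c,np.array([[314,271],[275,300],[482,276],[450,306],[269,171],[268,213],[468,179],[467,219]])/1.5,.02).round(3))
E
```

```text
bottle 456 mean [0.44  0.14  0.042] zmax 0.053 rect [445. 138.] [ 47. 126.] 47.5
tin 509 mean [ 0.439 -0.243  0.036] zmax 0.042 rect [ 448. -242.] [ 81. 129.] 35.1
lane 4237 mean [ 0.67  -0.019  0.03 ] zmax 0.086 rect [679. -13.] [185. 542.] 0.8
carton 228 mean [0.669 0.175 0.082] zmax 0.089 rect [669. 176.] [54. 51.] 4.8
can 205 mean [ 0.674 -0.024  0.088] zmax 0.094 rect [677. -24.] [52. 51.] 23.5
jar 191 mean [ 0.668 -0.209  0.076] zmax 0.083 rect [ 670. -210.] [49. 49.] 26.5
sander 225 mean [0.537 0.015 0.023] zmax 0.028 rect [536.  13.] [82. 67.] 38.4
plank 2748 mean [ 0.5   -0.481  0.028] zmax 0.035 rect [ 511. -482.] [318. 124.] 6.6
chisel 289 mean [ 0.355 -0.002  0.013] zmax 0.022 rect [362.  -4.] [190.  67.] 1.5
[[ 0.486  0.104  0.02 ]
 [ 0.416  0.193  0.02 ]
 [ 0.481 -0.289  0.02 ]
 [ 0.409 -0.214  0.02 ]
 [ 0.729  0.222  0.02 ]
 [ 0.625  0.219  0.02 ]
 [ 0.716 -0.256  0.02 ]
 [ 0.617 -0.254  0.02 ]]
```

View pics/crop1.png

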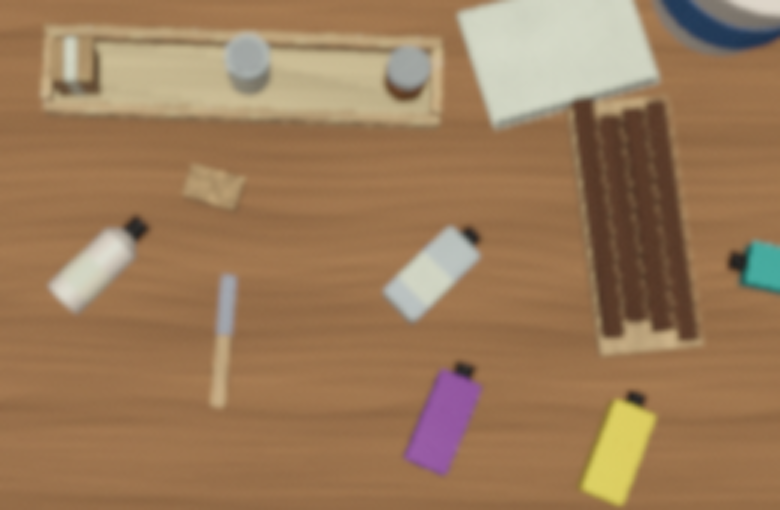

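The crop confirms it: the grey, white-labelled tin is at crop (432,273), and the other three are plainly coloured. The bottle is at (100,265), the cap of each points towards the lane, and the gaps are carton–can and can–jar. Next I look from the wrist above the bottle.

```bash
cat >> h.py <<'E'
def pose(a_deg,t_deg,heading=False):
    """R of tool: a=axis heading. pick: z=down*cos t - a*sin t ; place(heading): z=a*cos t+down*sin t ; y = horizontal perp, left of a"""
    a=np.r_[np.cos(np.radians(a_deg)),np.sin(np.radians(a_deg)),0]; dn=np.r_[0,0,-1.]; t=np.radians(t_deg)
    z=a*np.cos(t)+dn*np.sin(t) if heading else dn*np.cos(t)-a*np.sin(t)
    y=np.cross([0,0,1.],a); return np.c_[np.cross(y,z),y,z]
def delta(o,p,Rt):
    R0=R.from_rotvec(o["eef_rot"]).as_matrix()
    w=R.from_matrix(Rt@R0.T).as_rotvec(); return (np.array(p)-o["ee_pos"]).round(4),w.round(4),round(np.degrees(np.linalg.norm(w)),1)
E
python3 - <<'E'
from h import *
o=robot.get_obs(); print(cam("wrist",o)[2].round(3), np.array(imaging.camera_info("wrist")["mount"]).round(3))
print(R.from_rotvec(o["eef_rot"]).as_matrix().round(3))
print(delta(o,[.42,.14,.28],pose(-46,0)))
E
```

```text
[[ 0.447 -0.855 -0.262  0.213]
 [ 0.895  0.427  0.132  0.593]
 [-0.001 -0.294  0.956  0.374]
 [ 0.     0.     0.     1.   ]] [[-0.001  0.956  0.294  0.074]
 [ 1.     0.001 -0.     0.001]
 [-0.     0.294 -0.956 -0.143]
 [ 0.     0.     0.     1.   ]]
[[-0.895  0.446 -0.   ]
 [ 0.446  0.895 -0.001]
 [-0.    -0.001 -1.   ]]
(array([ 0.141 , -0.419 ,  0.0492]), array([ 0.0009, -0.0005, -0.34  ]), np.float64(19.5))
```

Call:
play_rows(motion="0.14 -0.42 0.05 0 0 -0.34 0;0.14 -0.42 0.05 0 0 -0.34 0;0.14 -0.42 0.05 0 0 -0.34 0;0.14 -0.42 0.05 0 0 -0.34 0;0.14 -0.42 0.05 0 0 -0.34 0;0.14 -0.42 0.05 0 0 -0.34 0;0.14 -0.42 0.05 0 0 -0.34 0;0.14 -0.42 0.05 0 0 -0.34 0;0.14 -0.42 0.05 0 0 -0.34 0;0.14 -0.42 0.05 0 0 -0.34 0;0.14 -0.42 0.05 0 0 -0.34 0")

```text
t: 1.48
ee_pos: [0.4187, 0.1402, 0.2811]
eef_rot: [-1.225, -2.893, 0.001]
wrist_force: [0.1, -0.3, -0.7]
finger_gap: 0.0857
grasp_force: 0.0
```

```bash
cat >> h.py <<'E'
def look(fn):
    o=robot.get_obs(); im,D=imaging.get_image("wrist"); c=cam("wrist",o); cv2.imwrite(fn,im); return o,im,D,c,cloud(c,D)
E
python3 - <<'E'
from h import *
o,im,D,c,P=look("pics/w1.png"); np.savez("w1.npz",im=im,D=D,P=P)
print(o["t"],o["ee_pos"].round(4),o["qd"].round(3),o["joints"].round(2))
E
```

```text
1.475 [0.4187 0.1402 0.2811] [ 0.004 -0.001  0.004  0.     0.002  0.001  0.003] [-0.65  0.17  0.22  2.   -0.04  0.98  0.36]
```

View pics/w1.png

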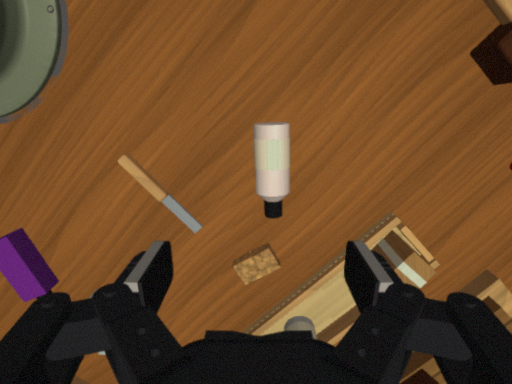

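The wrist view shows the bottle body at columns 254–291 and rows 123–197, with the cap end at (273,217), aligned with the tool. The sander is beyond it at (257,264).

```bash
cat >> h.py <<'E'
def obj(P,im,box,zc,c,zmin=.01):
    """box u0,v0,u1,v1: points above bench; ends in axis coords, silhouettes by mask rays on plane zc"""
    u0,v0,u1,v1=box; m=np.zeros(P.shape[:2],np.uint8); m[v0:v1,u0:u1]=1; m&=(P[...,2]>zmin)&(P[...,2]<.12)
    m=cv2.morphologyEx(m,cv2.MORPH_OPEN,np.ones((3,3),np.uint8))
    n,l,s,_=cv2.connectedComponentsWithStats(m); k=1+s[1:,4].argmax(); m=(l==k)
    v,u=np.nonzero(m); q=onplane(c,np.c_[u,v],zc)[:,:2]; r=cv2.minAreaRect((q*1000).astype(np.float32))
    z=P[m][:,2]; return m,q,r,np.percentile(z,97)
E
python3 - <<'E'
from h import *
d=np.load("w1.npz"); im,P=d["im"],d["P"]; o=robot.get_obs(); c=cam("wrist",o)
m,q,r,z=obj(P,im,(235,100,310,235),.024,c)
print(m.sum(),np.round(r[0],1),np.round(r[1],1),r[2],z)
hsv=cv2.cvtColor(im,cv2.COLOR_BGR2GRAY)
v,u=np.nonzero(m); print(u.min(),u.max(),v.min(),v.max())
# row midpoints of body and cap
rows=[];
for vv in range(128,214,4):
    uu=u[v==vv]; rows.append([(uu.min()+uu.max())/2,vv,uu.max()-uu.min()])
rows=np.array(rows); w=onplane(c,rows[:,:2],.024)
b=(rows[:,1]<193); f=np.polyfit(w[b,0],w[b,1],1); print(np.degrees(np.arctan(f[0])),w[[0,-1]].round(4))
print("base",onplane(c,[[272.5,123]],.024),"cap",onplane(c,[[273,217]],.024))
E
```

```text
2956 [450.1 136.5] [ 47.6 135.9] 45.71842956542969 0.049172976233440566
254 289 123 218
-44.069865133846285 [[0.4069 0.1795 0.024 ]
 [0.4931 0.0968 0.024 ]]
base [[0.40325474 0.18504451 0.024     ]] cap [[0.49802126 0.09078711 0.024     ]]
```

```bash
python3 - <<'E'
from h import *
o=robot.get_obs(); print(delta(o,[.4399,.1479,.110],pose(-44.3,30)))
E
```

```text
(array([ 0.0211,  0.0078, -0.1711]), array([0.3711, 0.3692, 0.0273]), np.float64(30.0))
```

Call:
play_rows(motion="0.021 0.008 -0.06 0.37 0.37 0.027 0;0.021 0.008 -0.12 0.37 0.37 0.027 0;0.021 0.008 -0.171 0.37 0.37 0.027 0;0.021 0.008 -0.171 0.37 0.37 0.027 0;0.021 0.008 -0.171 0.37 0.37 0.027 0;0.021 0.008 -0.171 0.37 0.37 0.027 0", squeeze=40)

```text
t: 2.28
ee_pos: [0.441, 0.1485, 0.1131]
eef_rot: [-0.997, -2.454, -0.268]
wrist_force: [-0.5, 0.4, -0.1]
finger_gap: 0.0854
grasp_force: 0.0
```

```bash
python3 - <<'E'
from h import *
o=robot.get_obs(); print(delta(o,[.4399,.1479,.006],pose(-44.3,30)),o["joints"].round(2))
E
```

```text
(array([-0.0011, -0.0006, -0.1071]), array([ 0.001 ,  0.0049, -0.0006]), np.float64(0.3)) [-0.24  0.65  0.1   1.9  -0.56  1.01  1.05]
```

Call:
play_rows(motion="0 0 -0.05 0 0 0 0;0 0 -0.09 0 0 0 0;0 0 -0.104 0 0 0 0;0 0 -0.104 0 0 0 0;0 0 -0.104 0 0 0 0;0 0 -0.104 0 0 0 0.4;0 0 -0.104 0 0 0 0.7;0 0 -0.104 0 0 0 0.8;0 0 -0.104 0 0 0 0.8;0 0 -0.104 0 0 0 0.8", squeeze=40)

```text
t: 3.52
ee_pos: [0.4403, 0.1472, 0.0069]
eef_rot: [-1.0, -2.448, -0.266]
wrist_force: [0.9, -2.9, 10.4]
finger_gap: 0.0467
grasp_force: 39.5
```

```bash
python3 - <<'E'
from h import *
o=robot.get_obs(); print(delta(o,[.688,.076,.20],pose(-1,30,True)))
E
```

```text
(array([ 0.2477, -0.0712,  0.1931]), array([-0.6172, -1.4781,  0.5936]), np.float64(97.9))
```

Call:
play_rows(motion="0 0 0.05 0 0 0 0.8;0 0 0.1 0 0 0 0.8;0 0 0.15 0 0 0 0.8;0 0 0.2 0 0 0 0.8;0 0 0.2 0 0 0 0.8")

```text
t: 4.15
ee_pos: [0.4413, 0.1474, 0.2091]
eef_rot: [-1.0, -2.452, -0.269]
wrist_force: [0.3, 0.1, -2.3]
finger_gap: 0.0467
grasp_force: 42.9
```

Call:
play_rows(motion="0 0 0.03 -0.05 -0.12 0.05 0.8;0.02 -0.006 0.03 -0.10 -0.25 0.10 0.8;0.045 -0.013 0.03 -0.16 -0.38 0.155 0.8;0.07 -0.02 0.03 -0.215 -0.515 0.207 0.8;0.095 -0.027 0.03 -0.27 -0.65 0.26 0.8;0.12 -0.034 0.03 -0.327 -0.784 0.315 0.8;0.145 -0.042 0.03 -0.385 -0.923 0.37 0.8;0.17 -0.05 0.03 -0.44 -1.06 0.425 0.8;0.195 -0.056 0.03 -0.5 -1.2 0.482 0.8;0.22 -0.063 0.03 -0.56 -1.34 0.538 0.8;0.247 -0.071 0.03 -0.617 -1.478 0.594 0.8;0.247 -0.071 0.03 -0.617 -1.478 0.594 0.8")

```text
t: 5.65
ee_pos: [0.6497, 0.0614, 0.2366]
eef_rot: [0.305, 2.402, -0.065]
wrist_force: [-0.2, -0.8, -2.5]
finger_gap: 0.0473
grasp_force: 42.7
```

```bash
python3 - <<'E'
from h import *
o=robot.get_obs(); print(o["joints"].round(2),delta(o,[.688,.076,.236],pose(-1,30,True)),o["finger_gap"])
im,D=imaging.get_image("scene"); cv2.imwrite("pics/s2.png",cv2.resize(im[60:300,180:420],(600,600)))
E
```

```text
[-0.6   0.38  0.3   2.13  1.51  0.25 -0.47] (array([ 0.0383,  0.0146, -0.0006]), array([-0.078 , -0.3201,  0.2136]), np.float64(22.5)) 0.04727312762807229
```

View pics/s2.png

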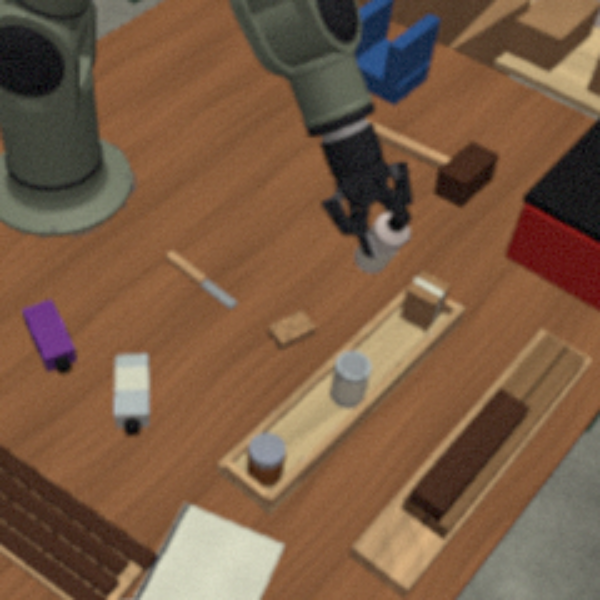

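The bottle is held, partly turned up, in front of the lane near the carton. The turn is 22° short of its target, so I complete it.

Call:
play_rows(motion="0.038 0.015 0 -0.078 -0.32 0.214 0.8;0.038 0.015 0 -0.078 -0.32 0.214 0.8;0.038 0.015 0 -0.078 -0.32 0.214 0.8;0.038 0.015 0 -0.078 -0.32 0.214 0.8;0.038 0.015 0 -0.078 -0.32 0.214 0.8;0.038 0.015 0 -0.078 -0.32 0.214 0.8")

```text
t: 6.45
ee_pos: [0.6871, 0.0748, 0.2362]
eef_rot: [0.021, 2.098, -0.013]
wrist_force: [-0.6, -0.6, -2.2]
finger_gap: 0.0472
grasp_force: 42.8
```

```bash
python3 - <<'E'
from h import *
o=robot.get_obs(); print(o["joints"].round(2),delta(o,[.688,.076,.236],pose(-1,30,True)),o["finger_gap"],o["qd"].round(2))
E
```

```text
[-0.29  0.48 -0.06  2.26  2.61  0.69 -1.31] (array([ 0.0009,  0.0012, -0.0002]), array([ 0.0006, -0.0034,  0.0031]), np.float64(0.3)) 0.04723438501987583 [-0.03 -0.02  0.02 -0.02 -0.02 -0.02  0.01]
```

Call:
play_rows(motion="0 0 -0.03 0 0 0 0.8;0 0 -0.06 0 0 0 0.8;0 0 -0.09 0 0 0 0.8;0 0 -0.12 0 0 0 0.8;0 0 -0.14 0 0 0 0.8;0 0 -0.15 0 0 0 0.8;0 0 -0.16 0 0 0 0.8;0 0 -0.16 0 0 0 0.8;0 0 -0.16 0 0 0 0.8")

```text
t: 7.58
ee_pos: [0.6881, 0.0764, 0.0787]
eef_rot: [0.02, 2.093, -0.009]
wrist_force: [-0.2, -0.1, -1.8]
finger_gap: 0.0469
grasp_force: 42.8
```

```bash
python3 - <<'E'
from h import *
o=robot.get_obs(); print(o["joints"].round(2),delta(o,[.688,.076,.076],pose(-1,30,True)))
a,_=imaging.get_image("scene"); b,_=imaging.get_image("top"); w,_=imaging.get_image("wrist")
a=cv2.resize(a[130:280,260:385],(500,600)); b=cv2.resize(b[100:170,170:320],(300,140)); w=cv2.resize(w,(300,225))
r=np.zeros((600,300,3),np.uint8); r[:140]=b; r[150:375]=w
cv2.imwrite("pics/s3.png",np.hstack([a,r]))
E
```

```text
[-0.25  0.86 -0.12  2.26  2.75  1.06 -1.47] (array([-0.0001, -0.0004, -0.0027]), array([-0.0014,  0.0014,  0.0005]), np.float64(0.1))
```

View pics/s3.png

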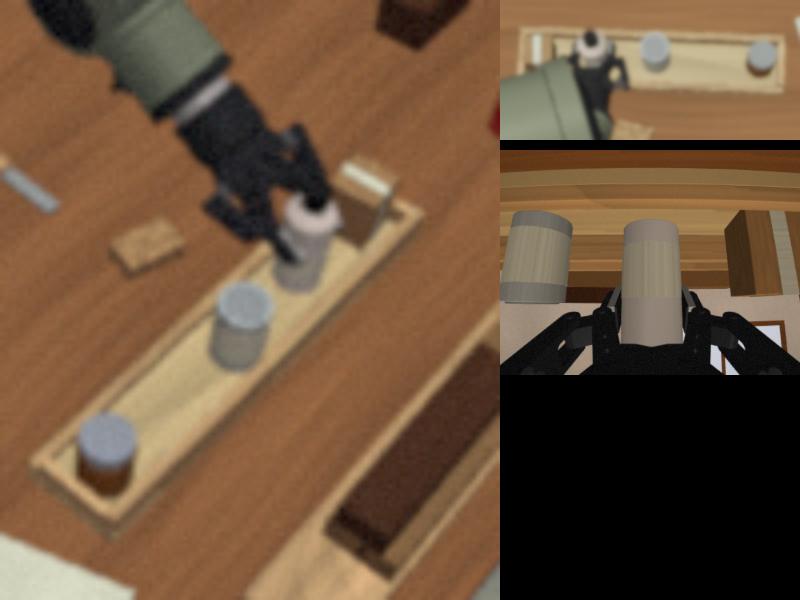

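The bottle hangs upright in the left gap, at about (305,245) in the scene crop, clear of the can and carton. I lower it gently.

Call:
play_rows(motion="0 0 -0.004 0 0 0 0.8;0 0 -0.008 0 0 0 0.8;0 0 -0.010 0 0 0 0.8;0 0 -0.012 0 0 0 0.8;0 0 -0.012 0 0 0 0.8")

```text
t: 8.35
ee_pos: [0.6881, 0.0764, 0.0661]
eef_rot: [0.02, 2.093, -0.009]
wrist_force: [1.0, -0.3, -0.8]
finger_gap: 0.0468
grasp_force: 42.8
```

Call:
play_rows(motion="0 0 -0.001 0 0 0 0.8;0 0 -0.002 0 0 0 0.8;0 0 -0.003 0 0 0 0.8;0 0 -0.003 0 0 0 0.8")

```text
t: 8.85
ee_pos: [0.6892, 0.0761, 0.0659]
eef_rot: [0.02, 2.087, -0.01]
wrist_force: [-13.2, -3.1, 30.0]
finger_gap: 0.0471
grasp_force: 45.0
```

Call:
play_rows(motion="0 0 0.001 0 0 0 0.8;0 0 0.002 0 0 0 0.8;0 0 0.002 0 0 0 0.8")

```text
t: 9.22
ee_pos: [0.6884, 0.0761, 0.0658]
eef_rot: [0.02, 2.092, -0.01]
wrist_force: [-2.1, -2.3, 7.2]
finger_gap: 0.0469
grasp_force: 43.0
```

Call:
play_rows(motion="0 0 0 0 0 0 0.42;0 0 0 0 0 0 0.36;0 0 0 0 0 0 0.3;0 0 0 0 0 0 0.3;0 0 0 0 0 0 0.3")

```text
t: 9.85
ee_pos: [0.6879, 0.0765, 0.065]
eef_rot: [0.02, 2.094, -0.009]
wrist_force: [-0.6, -0.2, 0.8]
finger_gap: 0.0595
grasp_force: 0.0
```

Call:
play_rows(motion="-0.013 0 0.0075 0 0 0 0.3;-0.026 0 0.015 0 0 0 0.3;-0.052 0 0.03 0 0 0 0.3;-0.087 0 0.05 0 0 0 0.2;-0.12 0 0.1 0 0 0 0;-0.14 0 0.15 0 0 0 0;-0.14 0 0.17 0 0 0 0;-0.14 0 0.17 0 0 0 0;-0.14 0 0.17 0 0 0 0")

```text
t: 10.98
ee_pos: [0.5748, 0.1514, 0.0934]
eef_rot: [-0.021, 2.099, 0.006]
wrist_force: [-0.4, 1.2, 0.5]
finger_gap: 0.0857
grasp_force: 0.0
```

```bash
python3 - <<'E'
from h import *
o=robot.get_obs(); print(o["ee_pos"],o["joints"].round(2))
print(delta(o,[.42,-.235,.28],pose(-46,0)))
E
```

```text
[0.57475377 0.1514399  0.09343371] [ 0.37  1.47 -1.4   2.43  2.57  1.87 -0.4 ]
(array([-0.1548, -0.3864,  0.1866]), array([ 0.4132,  0.9875, -0.7456]), np.float64(74.7))
```

```bash
python3 - <<'E'
from h import *
b,_=imaging.get_image("top");a,_=imaging.get_image("scene")
cv2.imwrite("pics/s4.png",np.hstack([cv2.resize(a[60:300,200:400],(400,480)),cv2.resize(b[80:272,140:300],(400,480))]))
E
```

```text
(no output)
```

View pics/s4.png

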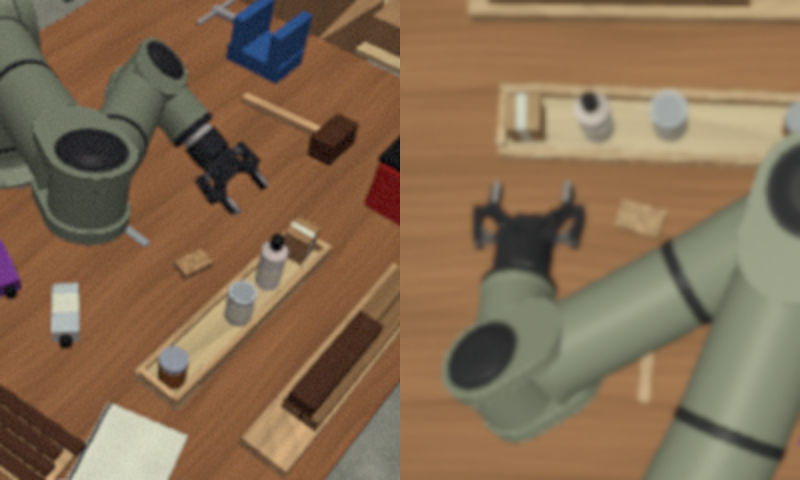

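The bottle stands upright in the left gap. The arm strayed to an awkward elbow posture but touched nothing. I raise it and turn it back to pointing down.

Call:
play_rows(motion="0 0 0.03 0 0.1 0 0;0 0 0.07 0 0.25 0 0;0 0 0.11 0 0.4 0 0;0 0 0.15 0 0.55 0 0;0 0 0.19 0 0.7 0 0;0 0 0.22 0 0.85 0 0;0 0 0.22 0 1.04 0 0;0 0 0.22 0 1.04 0 0;0 0 0.22 0 1.04 0 0;0 0 0.22 0 1.04 0 0")

```text
t: 12.32
ee_pos: [0.5756, 0.1521, 0.3124]
eef_rot: [-0.02, 3.138, 0.02]
wrist_force: [0.4, 0.6, -0.6]
finger_gap: 0.0853
grasp_force: 0.0
```

```bash
python3 - <<'E'
from h import *
o=robot.get_obs(); print(o["ee_pos"],o["joints"].round(2))
print(delta(o,[.42,-.235,.30],pose(-46,0)))
E
```

```text
[0.57560849 0.15214119 0.31240622] [ 0.46  0.75 -1.39  1.54  0.73  1.45  0.62]
(array([-0.1556, -0.3871, -0.0124]), array([-0.0107,  0.0089, -0.8154]), np.float64(46.7))
```

Call:
play_rows(motion="-0.05 -0.05 0 0 0 -0.1 0;-0.1 -0.1 0 0 0 -0.25 0;-0.155 -0.15 0 0 0 -0.4 0;-0.155 -0.2 0 0 0 -0.55 0;-0.155 -0.25 0 0 0 -0.7 0;-0.155 -0.3 0 0 0 -0.8 0;-0.155 -0.35 0 0 0 -0.8 0;-0.155 -0.387 0 0 0 -0.8 0;-0.155 -0.387 0 0 0 -0.8 0;-0.155 -0.387 0 0 0 -0.8 0;-0.155 -0.387 0 0 0 -0.8 0;-0.155 -0.387 0 0 0 -0.8 0")

```text
t: 13.82
ee_pos: [0.4207, -0.234, 0.3132]
eef_rot: [1.198, 2.893, 0.017]
wrist_force: [-0.5, 0.7, -0.1]
finger_gap: 0.0852
grasp_force: 0.0
```

```bash
python3 - <<'E'
from h import *
o,im,D,c,P=look("pics/w2.png"); np.savez("w2.npz",im=im,D=D,P=P)
print(o["ee_pos"],o["joints"].round(2),o["qd"].round(2))
E
```

```text
[ 0.42069238 -0.23400249  0.31320754] [ 1.39  0.47 -1.35  1.82  0.48  1.23  0.69] [ 0.    0.01  0.   -0.   -0.    0.    0.  ]
```

View pics/w2.png

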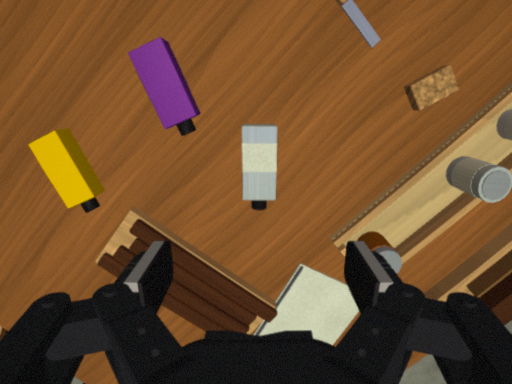

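The tin is at columns 242–277 and rows 125–200, with its cap at (259,205). Grey with a paper label, aligned with the tool.

```bash
python3 - <<'E'
from h import *
d=np.load("w2.npz"); im,P=d["im"],d["P"]; o=robot.get_obs(); c=cam("wrist",o)
m,q,r,z=obj(P,im,(225,110,300,225),.036,c)
v,u=np.nonzero(m); print(m.sum(),u.min(),u.max(),v.min(),v.max(),z)
rows=[]
for vv in range(130,197,4):
    uu=u[v==vv]; rows.append([(uu.min()+uu.max())/2,vv,uu.max()-uu.min()])
rows=np.array(rows); w=onplane(c,rows[:,:2],.036); f=np.polyfit(w[:,0],w[:,1],1)
an=np.arctan(f[0]); print(np.degrees(an),rows[[0,-1],2],w[[0,-1]].round(4))
for zz in(.018,.036): print(zz,onplane(c,[[259.5,125],[259.5,200],[259.5,209]],zz).round(4))
# base from top-face plane
b=onplane(c,[[259.5,125]],.036)[0,:2]; a=np.r_[np.cos(an),np.sin(an)]
tcp=np.r_[b+a*.0495,.004]; print("tcp",tcp)
print(delta(o,np.r_[tcp[:2],.11],pose(np.degrees(an),30)))
E
```

```text
2769 242 277 125 210 0.038057901118350515
-45.30706833378707 [34. 32.] [[ 0.4046 -0.2071  0.036 ]
 [ 0.4701 -0.2746  0.036 ]]
0.018 [[ 0.4007 -0.2037  0.018 ]
 [ 0.4821 -0.285   0.018 ]
 [ 0.4927 -0.2957  0.018 ]]
0.036 [[ 0.3993 -0.2028  0.036 ]
 [ 0.4774 -0.2808  0.036 ]
 [ 0.4876 -0.291   0.036 ]]
tcp [ 0.4340921  -0.23795984  0.004     ]
(array([ 0.0134, -0.0038, -0.2032]), array([ 0.3652,  0.3823, -0.0013]), np.float64(30.3))
```

Call:
play_rows(motion="0.013 -0.004 -0.05 0.18 0.19 0 0;0.013 -0.004 -0.10 0.365 0.382 0 0;0.013 -0.004 -0.15 0.365 0.382 0 0;0.013 -0.004 -0.203 0.365 0.382 0 0;0.013 -0.004 -0.203 0.365 0.382 0 0;0.013 -0.004 -0.203 0.365 0.382 0 0;0.013 -0.004 -0.203 0.365 0.382 0 0")

```text
t: 14.75
ee_pos: [0.4345, -0.2392, 0.1125]
eef_rot: [-1.02, -2.444, -0.272]
wrist_force: [-0.2, 1.3, 0.4]
finger_gap: 0.0854
grasp_force: 0.0
```

```bash
python3 - <<'E'
from h import *
o=robot.get_obs(); print(o["ee_pos"],o["joints"].round(2))
print(delta(o,[.4341,-.238,.007],pose(-45.3,30)))
E
```

```text
[ 0.43445005 -0.23915919  0.11249056] [ 1.1   1.   -1.06  1.6   0.52  1.44  0.7 ]
(array([-0.0004,  0.0012, -0.1055]), array([0.0019, 0.0029, 0.0002]), np.float64(0.2))
```

Call:
play_rows(motion="0 0.001 -0.05 0 0 0 0;0 0.001 -0.09 0 0 0 0;0 0.001 -0.103 0 0 0 0;0 0.001 -0.103 0 0 0 0;0 0.001 -0.103 0 0 0 0;0 0.001 -0.103 0 0 0 0.4;0 0.001 -0.103 0 0 0 0.7;0 0.001 -0.103 0 0 0 0.8;0 0.001 -0.103 0 0 0 0.8;0 0.001 -0.103 0 0 0 0.8", squeeze=45)

```text
t: 16.0
ee_pos: [0.4339, -0.238, 0.0078]
eef_rot: [-1.019, -2.442, -0.273]
wrist_force: [-0.3, -3.5, 9.0]
finger_gap: 0.0496
grasp_force: 46.8
```

Call:
play_rows(motion="0 0 0.05 0 0 0 0.8;0 0 0.1 0 0 0 0.8;0 0 0.15 0 0 0 0.8;0 0 0.2 0 0 0 0.8;0 0 0.24 0 0 0 0.8;0 0 0.24 0 0 0 0.8;0 0 0.24 0 0 0 0.8")

```text
t: 16.88
ee_pos: [0.4333, -0.2378, 0.2463]
eef_rot: [-1.018, -2.441, -0.273]
wrist_force: [-0.5, -1.1, -2.8]
finger_gap: 0.049
grasp_force: 48.8
```

```bash
python3 - <<'E'
from h import *
o=robot.get_obs(); print(o["ee_pos"],o["joints"].round(2))
print(delta(o,[.679,-.117,.24],pose(-1,30,True)))
E
```

```text
[ 0.43334133 -0.23780294  0.24634407] [ 1.13  0.85 -1.14  1.51  0.39  1.64  0.72]
(array([ 0.2457,  0.1208, -0.0063]), array([-0.6302, -1.4747,  0.6046]), np.float64(98.2))
```

Call:
play_rows(motion="0.03 0.012 0 -0.05 -0.12 0.05 0.8;0.06 0.03 0 -0.10 -0.24 0.10 0.8;0.09 0.045 0 -0.16 -0.37 0.152 0.8;0.12 0.06 0 -0.215 -0.5 0.206 0.8;0.15 0.075 0 -0.27 -0.63 0.26 0.8;0.18 0.09 0 -0.33 -0.77 0.317 0.8;0.21 0.105 0 -0.39 -0.91 0.374 0.8;0.24 0.12 0 -0.45 -1.05 0.43 0.8;0.246 0.121 0 -0.51 -1.19 0.49 0.8;0.246 0.121 0 -0.57 -1.33 0.547 0.8;0.246 0.121 0 -0.63 -1.475 0.605 0.8;0.246 0.121 0 -0.63 -1.475 0.605 0.8")

```text
t: 18.38
ee_pos: [0.6781, -0.1235, 0.2397]
eef_rot: [0.089, 2.208, -0.027]
wrist_force: [-0.2, -1.0, -3.9]
finger_gap: 0.0494
grasp_force: 48.7
```

```bash
python3 - <<'E'
from h import *
o=robot.get_obs(); print(o["ee_pos"],o["joints"].round(2))
print(delta(o,[.679,-.117,.24],pose(-1,30,True)))
E
```

```text
[ 0.67805237 -0.12352409  0.23967261] [ 0.95  0.67 -1.12  2.17  2.3   0.6  -0.4 ]
(array([0.0009, 0.0065, 0.0003]), array([-0.018 , -0.1143,  0.0558]), np.float64(7.4))
```

Call:
play_rows(motion="0.001 0.0065 0 -0.018 -0.114 0.056 0.8;0.001 0.0065 0 -0.018 -0.114 0.056 0.8;0.001 0.0065 0 -0.018 -0.114 0.056 0.8;0.001 0.0065 -0.03 -0.018 -0.114 0.056 0.8;0.001 0.0065 -0.06 -0.018 -0.114 0.056 0.8;0.001 0.0065 -0.09 -0.018 -0.114 0.056 0.8;0.001 0.0065 -0.12 -0.018 -0.114 0.056 0.8;0.001 0.0065 -0.12 -0.018 -0.114 0.056 0.8;0.001 0.0065 -0.12 -0.018 -0.114 0.056 0.8")

```text
t: 19.5
ee_pos: [0.6803, -0.118, 0.1221]
eef_rot: [0.021, 2.096, -0.013]
wrist_force: [0.3, -0.1, -2.4]
finger_gap: 0.0489
grasp_force: 48.6
```

```bash
python3 - <<'E'
from h import *
o=robot.get_obs(); print(o["ee_pos"],o["joints"].round(2))
print(delta(o,[.679,-.117,.08],pose(-1,30,True)))
a,_=imaging.get_image("scene"); b,_=imaging.get_image("top")
cv2.imwrite("pics/s5.png",np.hstack([cv2.resize(a[120:280,240:380],(400,457)),cv2.resize(b[90:250,190:330],(400,457))]))
E
```

```text
[ 0.68033026 -0.11802194  0.12208793] [ 0.94  1.07 -1.09  2.24  2.77  0.94 -0.47]
(array([-0.0013,  0.001 , -0.0421]), array([ 0.0008, -0.0014,  0.0029]), np.float64(0.2))
```

View pics/s5.png

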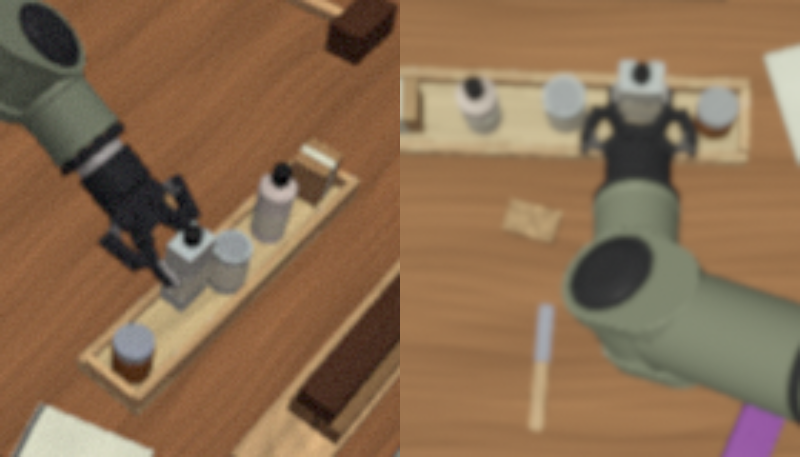

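The tin hangs upright over the right gap at (640,85) in the top crop, with about 10 mm clear each side of the knuckles. I lower it.

Call:
play_rows(motion="-0.001 0 -0.015 0 0 0 0.8;-0.001 0 -0.03 0 0 0 0.8;-0.001 0 -0.04 0 0 0 0.8;-0.001 0 -0.046 0 0 0 0.8;-0.001 0 -0.050 0 0 0 0.8;-0.001 0 -0.052 0 0 0 0.8;-0.001 0 -0.053 0 0 0 0.8;-0.001 0 -0.053 0 0 0 0.8")

```text
t: 20.6
ee_pos: [0.6787, -0.118, 0.0678]
eef_rot: [0.021, 2.096, -0.012]
wrist_force: [-0.5, -0.7, -3.1]
finger_gap: 0.049
grasp_force: 48.8
```

Call:
play_rows(motion="0 0 -0.001 0 0 0 0.8;0 0 -0.002 0 0 0 0.8;0 0 -0.003 0 0 0 0.8;0 0 -0.003 0 0 0 0.8")

```text
t: 21.1
ee_pos: [0.6786, -0.118, 0.0644]
eef_rot: [0.021, 2.096, -0.012]
wrist_force: [0.4, 0.4, -3.8]
finger_gap: 0.0497
grasp_force: 48.8
```

Call:
play_rows(motion="0 0 -0.001 0 0 0 0.8;0 0 -0.002 0 0 0 0.8;0 0 -0.002 0 0 0 0.8")

```text
t: 21.48
ee_pos: [0.6786, -0.1179, 0.0624]
eef_rot: [0.021, 2.096, -0.012]
wrist_force: [-0.3, 0.5, -2.6]
finger_gap: 0.0492
grasp_force: 48.8
```

Call:
play_rows(motion="0 0 -0.001 0 0 0 0.8;0 0 -0.002 0 0 0 0.8;0 0 -0.002 0 0 0 0.8")

```text
t: 21.85
ee_pos: [0.679, -0.1179, 0.0615]
eef_rot: [0.021, 2.094, -0.012]
wrist_force: [-5.6, -0.4, 7.7]
finger_gap: 0.049
grasp_force: 49.8
```

Call:
play_rows(motion="0 0 0.001 0 0 0 0.42;0 0 0.001 0 0 0 0.36;0 0 0.001 0 0 0 0.3;0 0 0.001 0 0 0 0.3;0 0 0.001 0 0 0 0.3")

```text
t: 22.48
ee_pos: [0.6787, -0.1179, 0.0615]
eef_rot: [0.021, 2.096, -0.012]
wrist_force: [-0.2, 0.2, -0.4]
finger_gap: 0.0598
grasp_force: 0.0
```

Call:
play_rows(motion="-0.013 0 0.0075 0 0 0 0.3;-0.026 0 0.015 0 0 0 0.3;-0.045 0 0.026 0 0 0 0.3;-0.06 0 0.04 0 0 0 0.3;-0.06 0 0.07 0 0 0 0.3;-0.06 0 0.1 0 0 0 0.3;-0.06 0 0.13 0 0.1 0 0.3;-0.06 0 0.16 0 0.25 0 0.3;-0.06 0 0.19 0 0.4 0 0.3;-0.06 0 0.19 0 0.4 0 0.3")

```text
t: 23.72
ee_pos: [0.5946, -0.1383, 0.1928]
eef_rot: [0.004, 2.499, -0.104]
wrist_force: [0.1, 0.0, -1.0]
finger_gap: 0.0599
grasp_force: 0.0
```

```bash
python3 - <<'E'
from h import *
o=robot.get_obs(); print(o["ee_pos"],o["joints"].round(2))
d=np.load("top0.npz"); c=cam("top")
a,_=imaging.get_image("scene"); b,D=imaging.get_image("top"); P=cloud(c,D)
cv2.imwrite("pics/s6.png",np.hstack([cv2.resize(a[120:280,240:380],(400,457)),cv2.resize(b[90:250,170:330],(400,457))]))
P0=cloud(c,d["D"])
for n,(u0,v0,u1,v1,z0,z1) in dict(carton=(175,108,205,142,.065,.1),can=(230,108,265,142,.065,.1),jar=(285,110,318,142,.055,.1),bcap=(190,95,235,142,.115,.16),tcap=(262,95,300,142,.115,.16)).items():
    for Q in(P0,P):
        q=Q[v0:v1,u0:u1].reshape(-1,3); q=q[(q[:,2]>z0)&(q[:,2]<z1)]; print(n,len(q),q.mean(0).round(4) if len(q) else "")
E
```

```text
[ 0.59458946 -0.13834046  0.19278004] [ 0.87  0.51 -0.93  2.19  1.75  0.4   0.09]
carton 228 [0.6688 0.1754 0.0822]
carton 229 [0.6688 0.1754 0.082 ]
can 205 [ 0.6744 -0.0245  0.0875]
can 207 [ 0.6742 -0.0245  0.0874]
jar 191 [ 0.668  -0.2094  0.0758]
jar 192 [ 0.6679 -0.2096  0.0761]
bcap 0 
bcap 79 [0.6656 0.0743 0.1322]
tcap 0 
tcap 163 [ 0.6655 -0.115   0.128 ]
```

View pics/s6.png

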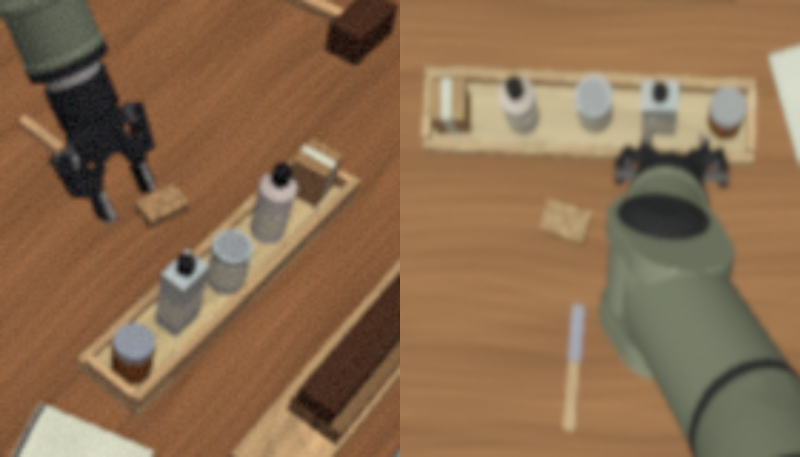

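Bottle and tin both stand upright in their gaps, at (270,205) and (180,290) in the scene crop. The can, carton and jar have not moved, and the arm is clear.

Call:
play_rows(motion="0 0 0 0 0 0 0.3;0 0 0 0 0 0 0.3;0 0 0 0 0 0 0.3;0 0 0 0 0 0 0.3")

```text
t: 24.32
ee_pos: [0.5959, -0.1379, 0.1917]
eef_rot: [0.004, 2.497, -0.101]
wrist_force: [-0.1, 0.0, -0.1]
finger_gap: 0.0596
grasp_force: 0.0
```

```bash
python3 -c "
from station import robot
print(robot.hand_in())"
```

```text
the job is handed in; nothing more can be done
None
```

The job is handed in at about 24 s (no verdict was returned): the bottle stands upright in the left gap and the tin in the right gap, and the can, carton and jar measured within 1 mm of where they started.

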